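Line up the bird family for display

TASK

Set out the sculpture family on its display board: stand the four white paper chicks upright, each in the middle of its own round wooden base, lined up by size from the biggest next to the mother bird down to the smallest next to the nest. Set them down gently, never letting one drop, and leave the mother and the nest where they stand.

Things in the scene. Friction and masses are not known exactly. Their poses are not given: they have to be found in the camera images.
- chick_xl: the biggest of four loose, stiff white paper birds: egg body 58 mm wide, 82 tall, on a flat belly; wooden beak (tip 36 mm ahead of the axis), tail swept up behind (tip 49 mm back, no higher than the head). Flanks upright and widest 28 to 44 mm above the belly: grip there from above along its y. About 85 g. Origin: centre of the underside; x to the beak, y left, z up.
- chick_l: the second biggest of four loose, stiff white paper birds: egg body 50 mm wide, 70 tall, on a flat belly; wooden beak (tip 31 mm ahead of the axis), tail swept up behind (tip 42 mm back, no higher than the head). Flanks upright and widest 24 to 38 mm above the belly: grip there from above along its y. About 60 g. Origin: centre of the underside; x to the beak, y left, z up.
- chick_m: the second smallest of four loose, stiff white paper birds: egg body 42 mm wide, 58 tall, on a flat belly; wooden beak (tip 26 mm ahead of the axis), tail swept up behind (tip 36 mm back, no higher than the head). Flanks upright and widest 20 to 31 mm above the belly: grip there from above along its y. About 45 g. Origin: centre of the underside; x to the beak, y left, z up.
- chick_s: the smallest of four loose, stiff white paper birds: egg body 34 mm wide, 46 tall, on a flat belly; wooden beak (tip 21 mm ahead of the axis), tail swept up behind (tip 29 mm back, no higher than the head). Flanks upright and widest 16 to 25 mm above the belly: grip there from above along its y. About 30 g. Origin: centre of the underside; x to the beak, y left, z up.
- base1: one of four alike fixed round wooden bases, 70 mm across, 10 mm thick, flat, in a straight row 105 mm apart on a light wooden board (100 x 720 mm, 18 thick) on the table; its place in the row differs. Origin: centre of its underside, on the board's top 18 mm above the table; y runs along the row, x across it, away from the robot.
- base2: one of four alike fixed round wooden bases, 70 mm across, 10 mm thick, flat, in a straight row 105 mm apart on a light wooden board (100 x 720 mm, 18 thick) on the table; its place in the row differs. Origin: centre of its underside, on the board's top 18 mm above the table; y runs along the row, x across it, away from the robot.
- base3: one of four alike fixed round wooden bases, 70 mm across, 10 mm thick, flat, in a straight row 105 mm apart on a light wooden board (100 x 720 mm, 18 thick) on the table; its place in the row differs. Origin: centre of its underside, on the board's top 18 mm above the table; y runs along the row, x across it, away from the robot.
- base4: one of four alike fixed round wooden bases, 70 mm across, 10 mm thick, flat, in a straight row 105 mm apart on a light wooden board (100 x 720 mm, 18 thick) on the table; its place in the row differs. Origin: centre of its underside, on the board's top 18 mm above the table; y runs along the row, x across it, away from the robot.
- mother: the mother bird: loose, made and shaped like the chicks but far bigger, 92 mm wide, 150 tall, 0.6 kg; stands on the board at one end of the row (either end), 142 mm from the centre of the nearest base. Origin: centre of her underside; x to her beak (across the row), z up.
- nest: the nest: a loose round bowl of brown twigs, 95 mm across, 45 tall, on the board at the other end of the row from the mother, 142 mm from the centre of the nearest base. Origin: centre of its underside; z up.
There are look-alikes about, which are no part of the job. What is shaped like the chick_xl but pink, turquoise or yellow is not meant.

How it is judged:
At the end, for the whole second after the job is handed in: Each chick stands upright (within 7 degrees) on the top of a base, within 13 mm of the base's centre, one to a base; counted from the mother the order is biggest, second biggest, second smallest, smallest; all are at rest; mother and nest stand upright within 12 mm of where they were ((horizontal distance between chick_xl and base1 below 0.013 m or horizontal distance between chick_xl and base2 below 0.013 m or horizontal distance between chick_xl and base3 below 0.013 m or horizontal distance between chick_xl and base4 below 0.013 m) and horizontal distance between chick_xl and mother between 0.1075 and 0.1775 m and height (world z) of chick_xl between 0.024 and 0.034 m and angle between each of chick_xl, chick_l, chick_m, chick_s, mother, nest's own z axis and vertical below 0.12 rad and linear speed of each of chick_xl, chick_l, chick_m, chick_s below 0.02 m/s and angular speed of each of chick_xl, chick_l, chick_m, chick_s below 0.2 rad/s and (horizontal distance between chick_l and base1 below 0.013 m or horizontal distance between chick_l and base2 below 0.013 m or horizontal distance between chick_l and base3 below 0.013 m or horizontal distance between chick_l and base4 below 0.013 m) and horizontal distance between chick_l and mother between 0.2125 and 0.2825 m and height (world z) of chick_l between 0.024 and 0.034 m and (horizontal distance between chick_m and base1 below 0.013 m or horizontal distance between chick_m and base2 below 0.013 m or horizontal distance between chick_m and base3 below 0.013 m or horizontal distance between chick_m and base4 below 0.013 m) and horizontal distance between chick_m and mother between 0.3175 and 0.3875 m and height (world z) of chick_m between 0.024 and 0.034 m and (horizontal distance between chick_s and base1 below 0.013 m or horizontal distance between chick_s and base2 below 0.013 m or horizontal distance between chick_s and base3 below 0.013 m or horizontal distance between chick_s and base4 below 0.013 m) and horizontal distance between chick_s and mother between 0.4225 and 0.4925 m and height (world z) of chick_s between 0.024 and 0.034 m and distance of each of mother, nest from where it was at the start of the episode below 0.012 m); the robot touches nothing.
It fails at once if a chick drops: it falls freely faster than 0.5 m/s (a fall of about 13 mm) ((contact force between chick_xl and anything else below 0.001 N and linear speed of chick_xl above 0.5 m/s) or (contact force between chick_l and anything else below 0.001 N and linear speed of chick_l above 0.5 m/s) or (contact force between chick_m and anything else below 0.001 N and linear speed of chick_m above 0.5 m/s) or (contact force between chick_s and anything else below 0.001 N and linear speed of chick_s above 0.5 m/s)).
It fails at once if the mother or the nest is shifted by more than 20 mm or tipped by more than 20 degrees (distance of any of mother, nest from where it was at the start of the episode above 0.02 m or angle between any of mother, nest's own z axis and vertical above 0.35 rad).
It also fails if it takes over 120 s, if anything falls off the work surface, if the arm or the gripper's body presses on something with over 40 N, if the wrist force passes 120 N, or if a joint passes its speed limit or range.

ROBOT

A 7-joint arm with a two-finger parallel gripper is mounted at the origin on the work surface. World frame = base frame: x ahead of the robot, y to its left, z up, the work surface at z = 0. Lengths are in m, angles in rad, forces in N, time in s.
With the tool pointing down it reaches from about 0.4 to 0.925 m from the base axis. Payload 4.1 kg.
Tool frame: the origin (TCP) lies midway between the tips of the shut fingers; the grasp point (between the pads) lies 19 mm behind it; z points along the fingers, y is the line along which they close (so a half turn about z gives the same grasp; the last joint's range is limited). The gripper opens to 85 mm and grips with 20 to 120 N. Pads are 22 mm wide; open, the fingers measure 114 mm over their backs; the gripper's body (76 mm by 85 mm) begins 54 mm behind the grasp point. The pads swing forward as they close: fully open they stand 13 mm farther back than shut.
Start: joints at [1.144, 0.398, 0.045, 1.537, -0.019, 1.207, -0.051], TCP at [0.209, -0.615, 0.231] pointing down, gripper open.
Joint ranges: [-2.82, 2.82], [-0.49, 2.23], [-1.37, 1.46], [0, 2.46], [-1.36, 4.5], [0.23, 2], [-2.94, 2.94]. Speed limits (rad/s): [2.57, 2.57, 3.14, 3.14, 3.14, 3.14, 3.14].

INTERFACE

Orientations are given as a 3x3 rotation matrix whose columns are the frame's x, y, z axes.
In Python, from rig import robot gives the robot as it stands. The module is installed in compiled form; this text tells all that it offers.
- The arm moves only by the tool play_rows, never from a script. Its argument "plan" is a list of rows, each an object of numbers: "dx", "dy", "dz": the shift along the tool's x, y, z normalised to -1 to 1, where 1 is 0.5 m; "rx", "ry", "rz": the turn, a rotation vector about the tool's x, y, z normalised to -1 to 1, where 1 is 2 pi rad; "claw": the opening, from 0 (shut) to 1 (fully open). In form: [{"dx": .., "dy": .., "dz": .., "rx": .., "ry": .., "rz": .., "claw": ..}, ...]. A call has 1 to 10 rows; each row is the pose to reach, as a shift and turn from the pose commanded when the call began, along the tool's axes at that moment, turning the shorter way round; what a row does not reach only later rows make up. A row lasts 1/12 s, in which the tool goes at most 41.7 mm and 7.16 degrees, less where a joint would pass 70% of its speed; a pose out of reach is approached as far as the arm can. A call with a number of a shift or a turn outside -1 to 1 is refused whole. A call with a gripper value outside its range is refused whole. The fingers move at their own pace and stop on an object; "squeeze" is the grip in N (left out, the last holds). Time passes only in rows, so rows that repeat a pose let the fingers close. It gives the time, the measured TCP pose, the force, the opening and the grip force at its end, in the units of the state.
- robot.get_obs(): the state, without advancing time (a new reading comes with each control period).
- robot.read_camera(name): name is "scene" or "top"; returns a dict with "pixels" (400x640x3 uint8, red, green, blue), "z_map" (400x640 float32, m along the optical axis (not along the pixel's ray), 0 where there is no reading), "fov_y" (degrees; the focal length in pixels is half the picture's height over the tangent of half this angle, whatever the lens; pixels are square), "cx", "cy" (the principal point, pixels), "position" and "rotation" of the camera in the world. Camera axes: x right, y up, looking along -z (the intrinsics and any distortion apply to the point x, -y, -z); pixel columns grow to the right and rows downward; lengths in m; the calibration is good to about 2 mm. A picture is of the moment at which its call begins.
- robot.job_done(): hands the job in; it is judged then, once.
The state is a dict: "time_s": time; "joints": joint angles; "joint_vel": joint speeds; "joint_efforts": joint torques, N m; "tool_pos": TCP position; "ee_rot": TCP orientation; "ft_force": force on the tool from outside, world axes, zero at the start; "ft_torque": the same for the moment, N m; "finger_gap": finger opening in m; "finger_force": force on a finger pad.
Only numpy, scipy, OpenCV 4.12 (cv2) and the standard library are available. Lean on these libraries where they do the work, as an engineer would, in place of code of your own. Each camera call takes 0.05 s, during which the arm holds its last target. There are 200 camera calls.

## Working session

There is one attempt and no reset: what is moved stays moved. The work goes in short steps, Python scripts to look and compute and a tool call to move; the robot and the scene stay as the last step left them, time stands still between calls to the robot, and variables do not carry over. Pictures are saved under pics/ and viewed, at most 14 in all, crops included, and the job is handed in when it is done.

Besides the shell and the picture viewer there is one more tool, called as name([rows], argument=value, ...), one row to a line, values as JSON. play_rows: Moves the arm, as the interface text tells. Its arguments: {"type":"object","properties":{"plan":{"type":"array"},"squeeze":{"type":"number"}},"required":["plan"]}

```bash
mkdir -p pics
cat > h.py <<'E'
import numpy as np, cv2
from rig import robot
def shot(n):
    c=robot.read_camera(n); return c
def cloud(c):
    H,W=c["z_map"].shape; f=H/2/np.tan(np.radians(c["fov_y"])/2)
    v,u=np.mgrid[0:H,0:W]; z=c["z_map"]
    P=np.stack([(u-c["cx"])/f*z,-(v-c["cy"])/f*z,-z],-1)
    return P@np.array(c["rotation"]).T+np.array(c["position"])
E
python3 - <<'E'
from h import *
for n in("top","scene"):
    c=shot(n); cv2.imwrite(f"pics/{n}0.png",c["pixels"][...,::-1]); np.savez(f"{n}0.npz",P=cloud(c),rgb=c["pixels"])
    print(n,{k:c[k] for k in c if k not in("pixels","z_map")})
s=robot.get_obs();print(s)
E
```

```text
top {'fov_y': 53.699375146328606, 'cx': 324.47828846656336, 'cy': 196.67988463000086, 'position': array([0.33167173, 0.04197396, 1.2411085 ]), 'rotation': array([[ 0.0065791 ,  0.98765758, -0.15649031],
       [-0.99996914,  0.00582623, -0.00526918],
       [-0.0042924 ,  0.15652015,  0.98766544]])}
scene {'fov_y': 56.37767176158788, 'cx': 320.6282053311913, 'cy': 191.4514642421085, 'position': array([ 1.25340018, -0.33249889,  0.63718448]), 'rotation': array([[ 0.47442516, -0.52183535,  0.70894897],
       [ 0.88021301,  0.29225843, -0.37391184],
       [-0.0120759 ,  0.80141929,  0.59798101]])}
{'time_s': 0.1, 'joints': array([ 1.14397812,  0.39910912,  0.04501389,  1.53770641, -0.01869214,
        1.2068835 , -0.05067436]), 'joint_vel': array([-0.00044078,  0.0005191 , -0.00057806, -0.00324942,  0.00011321,
        0.00104044,  0.00213044]), 'joint_efforts': array([ 3.65650070e-03, -4.76264155e+01,  1.36994954e+00, -2.54949671e+01,
        1.18645918e-02,  5.06249751e-03, -2.19372748e-05]), 'tool_pos': array([ 0.20914809, -0.61486247,  0.23039382]), 'ee_rot': array([[ 9.46694882e-01,  3.22130991e-01, -6.51387368e-04],
       [ 3.22131629e-01, -9.46693613e-01,  1.55440115e-03],
       [-1.15943479e-04, -1.68137608e-03, -9.99998580e-01]]), 'ft_force': array([ 0.70784238,  0.17677802, -0.45427572]), 'ft_torque': array([-0.00367126, -0.00807093, -0.03650566]), 'finger_force': 0.0, 'finger_gap': 0.08525229974289585}
```

View pics/top0.png

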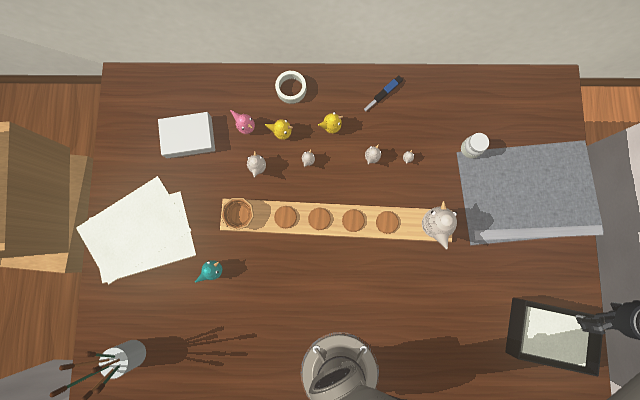

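View pics/scene0.png

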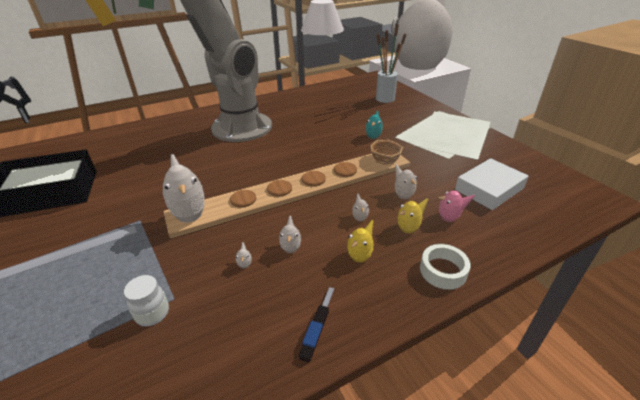

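Run:
```python
from h import *
for n in("top","scene"):
    d=np.load(f"{n}0.npz"); P,rgb=d["P"],d["rgb"]
    if n=="top": 
        im=cv2.resize(rgb[125:255,220:470,::-1],None,fx=3.2,fy=3.2,interpolation=cv2.INTER_CUBIC)
    else: im=cv2.resize(rgb[150:280,150:430,::-1],None,fx=2.8,fy=2.8,interpolation=cv2.INTER_CUBIC)
    cv2.imwrite(f"pics/{n}c.png",im)
    x,y,z=P[...,0],P[...,1],P[...,2]
    m=(z>.008)&(x>.4)&(x<.85)&(abs(y)<.42)
    k,L,st,ce=cv2.connectedComponentsWithStats(m.astype(np.uint8))
    for i in range(1,k):
        if st[i,4]<30: continue
        q=P[L==i]; print(n,ce[i].round(),st[i,4],q.min(0).round(3),q.max(0).round(3),np.median(q,0).round(3),np.median(rgb[L==i],0))
    if n=="top":
        for u,v in((286,216),(319,219),(353,220),(387,222),(335,190)): print(u,v,P[v,u].round(4))
```

```text
top [290.  99.] 102 [0.838 0.133 0.008] [0.85  0.191 0.041] [0.844 0.161 0.031] [170.5 172.  154. ]
top [371. 104.] 49 [ 0.814 -0.131  0.008] [ 0.85  -0.078  0.022] [ 0.836 -0.102  0.011] [184. 185. 185.]
top [243. 122.] 338 [0.728 0.275 0.015] [0.787 0.343 0.085] [0.751 0.301 0.065] [186.5 112.  125.5]
top [331. 123.] 317 [ 0.732 -0.005  0.014] [0.786 0.07  0.086] [0.749 0.027 0.065] [197. 167.  57.]
top [210. 137.] 190 [0.673 0.404 0.009] [0.775 0.42  0.053] [0.709 0.414 0.04 ] [131. 131. 126.]
top [281. 128.] 330 [0.711 0.151 0.017] [0.764 0.232 0.084] [0.732 0.184 0.065] [197.5 167.5  58. ]
top [471. 146.] 339 [ 0.655 -0.42   0.008] [ 0.718 -0.387  0.087] [ 0.681 -0.401  0.06 ] [207. 206. 196.]
top [373. 154.] 221 [ 0.624 -0.125  0.022] [ 0.687 -0.078  0.074] [ 0.653 -0.099  0.056] [193. 179. 165.]
top [256. 164.] 311 [0.578 0.235 0.022] [0.66  0.289 0.087] [0.618 0.258 0.066] [175. 162. 146.]
top [308. 158.] 148 [0.615 0.082 0.019] [0.669 0.12  0.06 ] [0.642 0.1   0.047] [184.5 172.  158. ]
top [408. 156.] 104 [ 0.633 -0.231  0.011] [ 0.673 -0.199  0.049] [ 0.652 -0.212  0.037] 
[... 625 characters left out ...]
09] [0.769 0.232 0.082] [0.75  0.174 0.055] [144. 122.  54.]
scene [289. 237.] 496 [ 0.622 -0.127  0.008] [ 0.687 -0.08   0.07 ] [ 0.672 -0.107  0.048] [136. 126. 117.]
scene [361. 243.] 732 [ 0.739 -0.009  0.008] [0.79  0.068 0.083] [0.774 0.017 0.057] [150. 127.  49.]
scene [243. 257.] 238 [ 0.629 -0.233  0.008] [ 0.673 -0.2    0.046] [ 0.664 -0.217  0.032] [146.5 134.  122.5]
scene [432. 248.] 68 [0.84  0.133 0.033] [0.85  0.187 0.038] [0.846 0.161 0.035] [221.5 222.  207.5]
scene [153. 297.] 810 [ 0.661 -0.42   0.008] [ 0.723 -0.388  0.082] [ 0.709 -0.406  0.057] [164.  165.  159.5]
scene [328. 297.] 73 [ 0.812 -0.116  0.008] [ 0.849 -0.077  0.011] [ 0.833 -0.099  0.009] [150. 147. 152.]
```

View pics/topc.png

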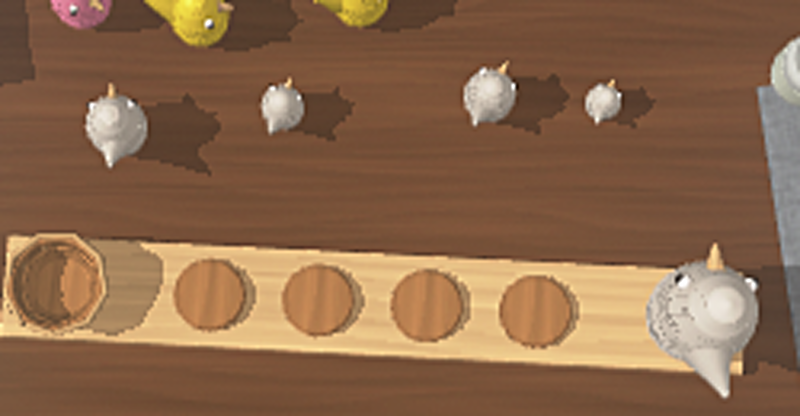

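View pics/scenec.png

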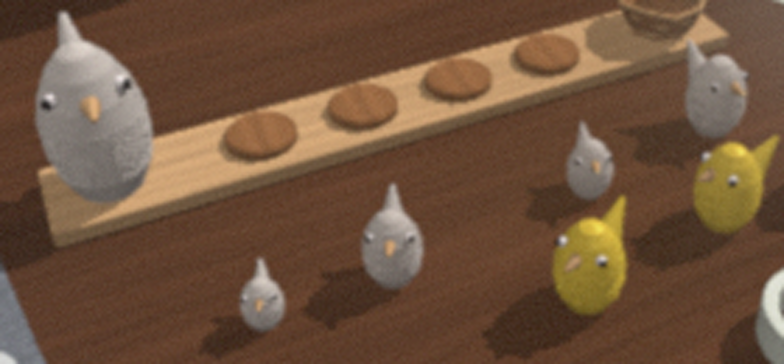

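```bash
cat > m.py <<'E'
from h import *
from scipy.optimize import least_squares
def ray(c,u,v,z):
    f=200/np.tan(np.radians(c["fov_y"])/2)
    d=np.stack([(u-c["cx"])/f,-(v-c["cy"])/f,-np.ones_like(u*1.)],-1)@np.array(c["rotation"]).T
    p=np.array(c["position"]); return p+d*((z-p[2])/d[...,2])[...,None]
def bases(c,show=True):
    P=cloud(c);rgb=c["pixels"].astype(int)
    m=(P[...,2]>.012)&(P[...,2]<.04)&(P[...,0]>.39)&(P[...,0]<.53)&(P[...,1]<.215)&(P[...,1]>-.2)
    hsv=cv2.cvtColor(c["pixels"],cv2.COLOR_RGB2HSV); r=rgb[...,2]/(rgb[...,0]+1)
    if show: print("b/r",np.percentile(r[m],[5,25,50,75,95]).round(2))
    m&=(r<.51)
    m=cv2.morphologyEx(m.astype(np.uint8),cv2.MORPH_OPEN,np.ones((3,3)))
    k,L,st,ce=cv2.connectedComponentsWithStats(m); out=[]
    for i in range(1,k):
        if st[i,4]<100: continue
        v,u=np.nonzero(L==i); q=ray(c,u,v,.028); out.append(q.mean(0)); 
        if show: print("base",st[i,4],q.mean(0)[:2].round(4),np.ptp(q,0)[:2].round(4))
    return np.array(out)
def chick(Ps,x0,h,R):
    pts=np.concatenate([P.reshape(-1,3) for P in Ps])
    d=np.hypot(*(pts[:,:2]-x0).T)
    pts=pts[(d<R*1.9)&(pts[:,2]>.006)&(pts[:,2]<1.05*h)]
    q=pts[(pts[:,2]>.3*h)&(pts[:,2]<.85*h)]
    f=lambda p:np.hypot(q[:,0]-p[0],q[:,1]-p[1])-R*(p[2]+p[3]*(q[:,2]/h-.45)+p[4]*(q[:,2]/h-.45)**2)
    s=least_squares(f,[*x0,1,0,-1],loss="soft_l1",f_scale=.001)
    c=s.x[:2]; e=pts[:,:2]-c; rr=np.hypot(*e.T); far=pts[rr>1.25*R][:,:2]-c
    back=far[far[:,0]<0]; fr=far[far[:,0]>0]
    yaw=lambda a:np.degrees(np.arctan2(*a.mean(0)[::-1])).round(1) if len(a) else None
    print("chick",c.round(4),"r",(s.x[2]*R).round(4),"vs",R,"n",len(q),"tailyaw",yaw(-back),len(back),"beak",yaw(fr),len(fr))
    return c
G=dict(xl=((.622,.262),.082,.029),l=((.655,-.102),.070,.025),m=((.645,.100),.058,.021),s=((.655,-.215),.046,.017))
E
python3 - <<'E'
from m import *
t,s=shot("top"),shot("scene")
b=bases(t);bases(s)
for k,(x,h,R) in G.items():
    print(k); chick([cloud(t),cloud(s)],np.array(x),h,R); chick([cloud(t)],np.array(x),h,R); chick([cloud(s)],np.array(x),h,R)
E
```

```text
b/r [0.43 0.44 0.56 0.57 0.59]
base 401 [0.4607 0.1698] [0.0652 0.0682]
base 399 [0.4561 0.0652] [0.0651 0.0679]
base 400 [ 0.4512 -0.0396] [0.068  0.0677]
base 406 [ 0.4465 -0.1438] [0.0679 0.0678]
b/r [0.43 0.45 0.56 0.57 0.58]
base 261 [0.4662 0.1652] [0.0761 0.0694]
base 289 [0.4631 0.0603] [0.0769 0.0715]
base 319 [ 0.4584 -0.0431] [0.0776 0.0691]
base 343 [ 0.4548 -0.1469] [0.0767 0.0683]
xl
chick [0.6243 0.2633] r 0.0286 vs 0.029 n 565 tailyaw 1.5 30 beak -50.1 2
chick [0.6254 0.2633] r 0.0284 vs 0.029 n 187 tailyaw -0.6 19 beak -51.1 2
chick [0.622  0.2651] r 0.0311 vs 0.029 n 378 tailyaw 8.2 14 beak -1.3 2
l
chick [ 0.6583 -0.1024] r 0.0247 vs 0.025 n 490 tailyaw -31.1 23 beak 11.8 4
chick [ 0.6598 -0.1022] r 0.0249 vs 0.025 n 134 tailyaw -33.2 13 beak 26.8 3
chick [ 0.656  -0.1019] r 0.0266 vs 0.025 n 356 tailyaw -29.3 10 beak -25.5 2
m
chick [0.6466 0.1017] r 0.0207 vs 0.021 n 296 tailyaw -16.2 16 beak None 0
chick [0.6473 0.1017] r 0.0202 vs 0.021 n 93 tailyaw -14.2 10 beak None 0
chick [0.6447 0.1026] r 0.0223 vs 0.021 n 203 tailyaw -15.0 5 beak -20.0 2
s
chick [ 0.6556 -0.2161] r 0.0167 vs 0.017 n 246 tailyaw -16.8 11 beak None 0
chick [ 0.6566 -0.2155] r 0.0164 vs 0.017 n 70 tailyaw -6.9 5 beak None 0
chick [ 0.654  -0.2162] r 0.018 vs 0.017 n 176 tailyaw -25.8 5 beak -18.4 1
```

play_rows([
  {"dx": 0.69,"dy": -0.537,"dz": -0.04,"rz": 0.0522,"claw": 1},
  {"dx": 0.69,"dy": -0.537,"dz": -0.04,"rz": 0.0522,"claw": 1},
  {"dx": 0.69,"dy": -0.537,"dz": -0.04,"rz": 0.0522,"claw": 1},
  {"dx": 0.69,"dy": -0.537,"dz": -0.04,"rz": 0.0522,"claw": 1},
  {"dx": 0.69,"dy": -0.537,"dz": -0.04,"rz": 0.0522,"claw": 1},
  {"dx": 0.69,"dy": -0.537,"dz": -0.04,"rz": 0.0522,"claw": 1},
  {"dx": 0.69,"dy": -0.537,"dz": -0.04,"rz": 0.0522,"claw": 1},
  {"dx": 0.69,"dy": -0.537,"dz": -0.04,"rz": 0.0522,"claw": 1},
  {"dx": 0.69,"dy": -0.537,"dz": -0.04,"rz": 0.0522,"claw": 1},
  {"dx": 0.69,"dy": -0.537,"dz": -0.04,"rz": 0.0522,"claw": 1},
])

```text
invalid input
```

play_rows([
  {"dx": 0.69,"dy": -0.537,"dz": -0.04,"rx": 0,"ry": 0,"rz": 0.0522,"claw": 1},
  {"dx": 0.69,"dy": -0.537,"dz": -0.04,"rx": 0,"ry": 0,"rz": 0.0522,"claw": 1},
  {"dx": 0.69,"dy": -0.537,"dz": -0.04,"rx": 0,"ry": 0,"rz": 0.0522,"claw": 1},
  {"dx": 0.69,"dy": -0.537,"dz": -0.04,"rx": 0,"ry": 0,"rz": 0.0522,"claw": 1},
  {"dx": 0.69,"dy": -0.537,"dz": -0.04,"rx": 0,"ry": 0,"rz": 0.0522,"claw": 1},
  {"dx": 0.69,"dy": -0.537,"dz": -0.04,"rx": 0,"ry": 0,"rz": 0.0522,"claw": 1},
  {"dx": 0.69,"dy": -0.537,"dz": -0.04,"rx": 0,"ry": 0,"rz": 0.0522,"claw": 1},
  {"dx": 0.69,"dy": -0.537,"dz": -0.04,"rx": 0,"ry": 0,"rz": 0.0522,"claw": 1},
  {"dx": 0.69,"dy": -0.537,"dz": -0.04,"rx": 0,"ry": 0,"rz": 0.0522,"claw": 1},
  {"dx": 0.69,"dy": -0.537,"dz": -0.04,"rx": 0,"ry": 0,"rz": 0.0522,"claw": 1},
])

```text
time_s: 1.03
tool_pos: [0.4385, -0.2658, 0.2506]
ee_rot: [[1.0, -0.0, 0.0], [-0.0, -1.0, -0.0], [0.0, 0.0, -1.0]]
ft_force: [0.1, -0.8, -0.2]
finger_gap: 0.0857
finger_force: 0.0
```

play_rows([
  {"dx": 0.32,"dy": -0.9,"dz": 0,"rx": 0,"ry": 0,"rz": 0,"claw": 1},
  {"dx": 0.32,"dy": -0.9,"dz": 0,"rx": 0,"ry": 0,"rz": 0,"claw": 1},
  {"dx": 0.32,"dy": -0.9,"dz": 0,"rx": 0,"ry": 0,"rz": 0,"claw": 1},
  {"dx": 0.32,"dy": -0.9,"dz": 0,"rx": 0,"ry": 0,"rz": 0,"claw": 1},
  {"dx": 0.32,"dy": -0.9,"dz": 0,"rx": 0,"ry": 0,"rz": 0,"claw": 1},
  {"dx": 0.32,"dy": -0.9,"dz": 0,"rx": 0,"ry": 0,"rz": 0,"claw": 1},
  {"dx": 0.32,"dy": -0.9,"dz": 0,"rx": 0,"ry": 0,"rz": 0,"claw": 1},
  {"dx": 0.32,"dy": -0.9,"dz": 0,"rx": 0,"ry": 0,"rz": 0,"claw": 1},
  {"dx": 0.32,"dy": -0.9,"dz": 0,"rx": 0,"ry": 0,"rz": 0,"claw": 1},
  {"dx": 0.32,"dy": -0.9,"dz": 0,"rx": 0,"ry": 0,"rz": 0,"claw": 1},
])

```text
time_s: 1.87
tool_pos: [0.5778, 0.1266, 0.2503]
ee_rot: [[1.0, -0.0, 0.0], [-0.0, -1.0, -0.0], [0.0, 0.0, -1.0]]
ft_force: [0.2, 0.4, -0.9]
finger_gap: 0.0852
finger_force: 0.0
```

play_rows([
  {"dx": 0.088,"dy": -0.27,"dz": 0.1,"rx": 0,"ry": 0,"rz": 0,"claw": 1},
  {"dx": 0.088,"dy": -0.27,"dz": 0.1,"rx": 0,"ry": 0,"rz": 0,"claw": 1},
  {"dx": 0.088,"dy": -0.27,"dz": 0.1,"rx": 0,"ry": 0,"rz": 0,"claw": 1},
  {"dx": 0.088,"dy": -0.27,"dz": 0.1,"rx": 0,"ry": 0,"rz": 0,"claw": 1},
  {"dx": 0.088,"dy": -0.27,"dz": 0.24,"rx": 0,"ry": 0,"rz": 0,"claw": 1},
  {"dx": 0.088,"dy": -0.27,"dz": 0.24,"rx": 0,"ry": 0,"rz": 0,"claw": 1},
  {"dx": 0.088,"dy": -0.27,"dz": 0.24,"rx": 0,"ry": 0,"rz": 0,"claw": 1},
  {"dx": 0.088,"dy": -0.27,"dz": 0.24,"rx": 0,"ry": 0,"rz": 0,"claw": 1},
  {"dx": 0.088,"dy": -0.27,"dz": 0.24,"rx": 0,"ry": 0,"rz": 0,"claw": 1},
])

```text
time_s: 2.62
tool_pos: [0.6228, 0.2599, 0.1321]
ee_rot: [[1.0, -0.001, 0.002], [-0.001, -1.0, 0.001], [0.002, -0.001, -1.0]]
ft_force: [0.3, 0.1, 0.0]
finger_gap: 0.0855
finger_force: 0.0
```

Run:
```python
from m import *
c=shot("scene"); s=robot.get_obs(); print(s["tool_pos"],s["joints"])
cv2.imwrite("pics/pre.png",cv2.resize(c["pixels"][100:260,280:520,::-1],None,fx=3,fy=3))
```

```text
[0.62320103 0.26019831 0.1329794 ] [-0.15681177  0.54994252 -0.4309913   1.56657024  0.25138812  1.07595567
 -2.22271301]
```

View pics/pre.png

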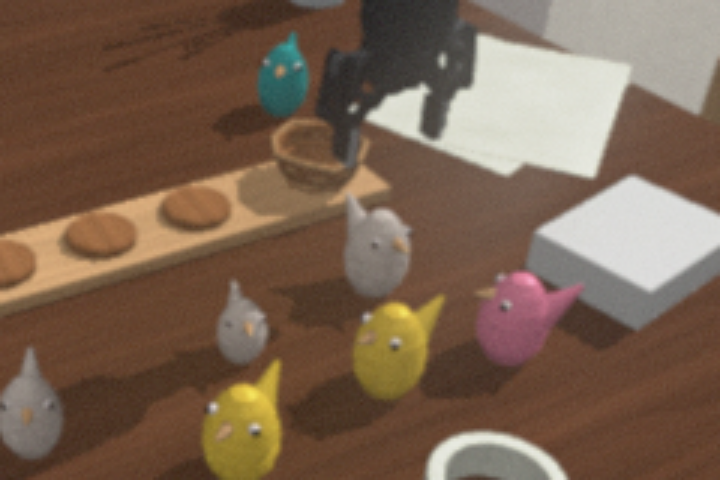

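play_rows([
  {"dx": 0.002,"dy": -0.006,"dz": 0.06,"rx": 0,"ry": 0,"rz": 0,"claw": 1},
  {"dx": 0.002,"dy": -0.006,"dz": 0.1,"rx": 0,"ry": 0,"rz": 0,"claw": 1},
  {"dx": 0.002,"dy": -0.006,"dz": 0.15,"rx": 0,"ry": 0,"rz": 0,"claw": 1},
  {"dx": 0.002,"dy": -0.006,"dz": 0.19,"rx": 0,"ry": 0,"rz": 0,"claw": 1},
  {"dx": 0.002,"dy": -0.006,"dz": 0.22,"rx": 0,"ry": 0,"rz": 0,"claw": 1},
  {"dx": 0.002,"dy": -0.006,"dz": 0.232,"rx": 0,"ry": 0,"rz": 0,"claw": 1},
  {"dx": 0.002,"dy": -0.006,"dz": 0.232,"rx": 0,"ry": 0,"rz": 0,"claw": 1},
  {"dx": 0.002,"dy": -0.006,"dz": 0.232,"rx": 0,"ry": 0,"rz": 0,"claw": 1},
])

```text
time_s: 3.33
tool_pos: [0.6237, 0.2633, 0.0158]
ee_rot: [[1.0, -0.001, 0.002], [-0.001, -1.0, 0.001], [0.002, -0.001, -1.0]]
ft_force: [-0.6, -0.4, 0.7]
finger_gap: 0.0854
finger_force: 0.0
```

play_rows([
  {"dx": 0,"dy": 0,"dz": 0,"rx": 0,"ry": 0,"rz": 0,"claw": 0.75},
  {"dx": 0,"dy": 0,"dz": 0,"rx": 0,"ry": 0,"rz": 0,"claw": 0.65},
  {"dx": 0,"dy": 0,"dz": 0,"rx": 0,"ry": 0,"rz": 0,"claw": 0.55},
  {"dx": 0,"dy": 0,"dz": 0,"rx": 0,"ry": 0,"rz": 0,"claw": 0.4},
  {"dx": 0,"dy": 0,"dz": 0,"rx": 0,"ry": 0,"rz": 0,"claw": 0.4},
  {"dx": 0,"dy": 0,"dz": 0,"rx": 0,"ry": 0,"rz": 0,"claw": 0.4},
  {"dx": 0,"dy": 0,"dz": 0,"rx": 0,"ry": 0,"rz": 0,"claw": 0.4},
  {"dx": 0,"dy": 0,"dz": 0,"rx": 0,"ry": 0,"rz": 0,"claw": 0.4},
], squeeze=25)

```text
time_s: 4.0
tool_pos: [0.6236, 0.2633, 0.0161]
ee_rot: [[1.0, -0.0, 0.002], [-0.0, -1.0, 0.001], [0.002, -0.001, -1.0]]
ft_force: [-1.0, -1.3, 6.1]
finger_gap: 0.0575
finger_force: 26.5
```

play_rows([
  {"dx": 0,"dy": 0,"dz": -0.02,"rx": 0,"ry": 0,"rz": 0,"claw": 0.4},
  {"dx": 0,"dy": 0,"dz": -0.06,"rx": 0,"ry": 0,"rz": 0,"claw": 0.4},
  {"dx": 0,"dy": 0,"dz": -0.11,"rx": 0,"ry": 0,"rz": 0,"claw": 0.4},
  {"dx": 0,"dy": 0,"dz": -0.15,"rx": 0,"ry": 0,"rz": 0,"claw": 0.4},
  {"dx": 0,"dy": 0,"dz": -0.168,"rx": 0,"ry": 0,"rz": 0,"claw": 0.4},
  {"dx": 0,"dy": 0,"dz": -0.168,"rx": 0,"ry": 0,"rz": 0,"claw": 0.4},
])

```text
time_s: 4.5
tool_pos: [0.6241, 0.2638, 0.1013]
ee_rot: [[1.0, -0.0, 0.005], [-0.0, -1.0, 0.002], [0.005, -0.002, -1.0]]
ft_force: [0.1, 1.2, -0.1]
finger_gap: 0.0574
finger_force: 27.1
```

play_rows([
  {"dx": -0.04,"dy": 0.08,"dz": 0,"rx": 0,"ry": 0,"rz": 0,"claw": 0.4},
  {"dx": -0.07,"dy": 0.15,"dz": 0,"rx": 0,"ry": 0,"rz": 0,"claw": 0.4},
  {"dx": -0.1,"dy": 0.22,"dz": 0,"rx": 0,"ry": 0,"rz": 0,"claw": 0.4},
  {"dx": -0.13,"dy": 0.29,"dz": 0,"rx": 0,"ry": 0,"rz": 0,"claw": 0.4},
  {"dx": -0.16,"dy": 0.36,"dz": 0,"rx": 0,"ry": 0,"rz": 0,"claw": 0.4},
  {"dx": -0.19,"dy": 0.43,"dz": 0,"rx": 0,"ry": 0,"rz": 0,"claw": 0.4},
  {"dx": -0.22,"dy": 0.5,"dz": 0,"rx": 0,"ry": 0,"rz": 0,"claw": 0.4},
  {"dx": -0.25,"dy": 0.57,"dz": 0,"rx": 0,"ry": 0,"rz": 0,"claw": 0.4},
  {"dx": -0.28,"dy": 0.64,"dz": 0,"rx": 0,"ry": 0,"rz": 0,"claw": 0.4},
  {"dx": -0.28,"dy": 0.64,"dz": 0,"rx": 0,"ry": 0,"rz": 0,"claw": 0.4},
])

```text
time_s: 5.33
tool_pos: [0.477, -0.0659, 0.0963]
ee_rot: [[1.0, -0.012, -0.008], [-0.012, -1.0, -0.005], [-0.008, 0.005, -1.0]]
ft_force: [-1.0, -0.3, -1.2]
finger_gap: 0.057
finger_force: 27.3
```

play_rows([
  {"dx": -0.02,"dy": 0.06,"dz": 0,"rx": 0,"ry": 0,"rz": 0,"claw": 0.4},
  {"dx": -0.045,"dy": 0.11,"dz": 0,"rx": 0,"ry": 0,"rz": 0,"claw": 0.4},
  {"dx": -0.06,"dy": 0.14,"dz": 0,"rx": 0,"ry": 0,"rz": 0,"claw": 0.4},
  {"dx": -0.07,"dy": 0.162,"dz": 0,"rx": 0,"ry": 0,"rz": 0,"claw": 0.4},
  {"dx": -0.07,"dy": 0.162,"dz": 0,"rx": 0,"ry": 0,"rz": 0,"claw": 0.4},
  {"dx": -0.07,"dy": 0.162,"dz": 0,"rx": 0,"ry": 0,"rz": 0,"claw": 0.4},
  {"dx": -0.07,"dy": 0.162,"dz": 0,"rx": 0,"ry": 0,"rz": 0,"claw": 0.4},
])

```text
time_s: 5.92
tool_pos: [0.4477, -0.1369, 0.0979]
ee_rot: [[1.0, 0.001, -0.0], [0.001, -1.0, 0.001], [-0.0, -0.001, -1.0]]
ft_force: [-0.4, -0.2, 0.6]
finger_gap: 0.057
finger_force: 27.3
```

Run:
```python
from m import *
c=shot("scene"); s=robot.get_obs(); print(s["tool_pos"],s["ee_rot"].round(4))
cv2.imwrite("pics/hov.png",cv2.resize(c["pixels"][100:300,120:380,::-1],None,fx=3,fy=3))
```

```text
[ 0.44788477 -0.13670902  0.09801326] [[ 1.0e+00  1.9e-03 -2.0e-04]
 [ 1.9e-03 -1.0e+00  8.0e-04]
 [-2.0e-04 -8.0e-04 -1.0e+00]]
```

View pics/hov.png

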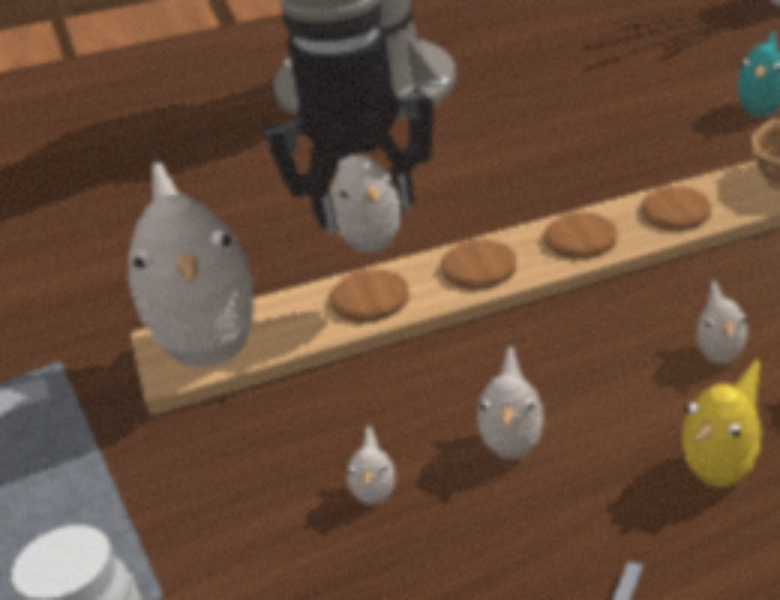

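play_rows([
  {"dx": 0.001,"dy": 0.016,"dz": 0.02,"rx": 0,"ry": 0,"rz": 0,"claw": 0.4},
  {"dx": 0.001,"dy": 0.016,"dz": 0.05,"rx": 0,"ry": 0,"rz": 0,"claw": 0.4},
  {"dx": 0.001,"dy": 0.016,"dz": 0.075,"rx": 0,"ry": 0,"rz": 0,"claw": 0.4},
  {"dx": 0.001,"dy": 0.016,"dz": 0.09,"rx": 0,"ry": 0,"rz": 0,"claw": 0.4},
  {"dx": 0.001,"dy": 0.016,"dz": 0.098,"rx": 0,"ry": 0,"rz": 0,"claw": 0.4},
  {"dx": 0.001,"dy": 0.016,"dz": 0.102,"rx": 0,"ry": 0,"rz": 0,"claw": 0.4},
  {"dx": 0.001,"dy": 0.016,"dz": 0.102,"rx": 0,"ry": 0,"rz": 0,"claw": 0.4},
  {"dx": 0.001,"dy": 0.016,"dz": 0.102,"rx": 0,"ry": 0,"rz": 0,"claw": 0.4},
])

```text
time_s: 6.63
tool_pos: [0.4485, -0.1462, 0.0476]
ee_rot: [[1.0, 0.0, 0.001], [0.0, -1.0, -0.0], [0.001, 0.0, -1.0]]
ft_force: [-0.4, -0.1, -0.8]
finger_gap: 0.0569
finger_force: 27.3
```

play_rows([
  {"dx": 0,"dy": -0.002,"dz": 0.002,"rx": 0,"ry": 0,"rz": 0,"claw": 0.4},
  {"dx": 0,"dy": -0.002,"dz": 0.004,"rx": 0,"ry": 0,"rz": 0,"claw": 0.4},
  {"dx": 0,"dy": -0.002,"dz": 0.006,"rx": 0,"ry": 0,"rz": 0,"claw": 0.4},
  {"dx": 0,"dy": -0.002,"dz": 0.006,"rx": 0,"ry": 0,"rz": 0,"claw": 0.4},
  {"dx": 0,"dy": -0.002,"dz": 0.006,"rx": 0,"ry": 0,"rz": 0,"claw": 0.4},
])

```text
time_s: 7.05
tool_pos: [0.448, -0.1452, 0.0444]
ee_rot: [[1.0, -0.0, 0.0], [-0.0, -1.0, -0.0], [0.0, 0.0, -1.0]]
ft_force: [-0.0, -0.1, -1.3]
finger_gap: 0.0574
finger_force: 27.3
```

play_rows([
  {"dx": 0,"dy": 0,"dz": 0.001,"rx": 0,"ry": 0,"rz": 0,"claw": 0.4},
  {"dx": 0,"dy": 0,"dz": 0.001,"rx": 0,"ry": 0,"rz": 0,"claw": 0.4},
  {"dx": 0,"dy": 0,"dz": 0.001,"rx": 0,"ry": 0,"rz": 0,"claw": 0.72},
  {"dx": 0,"dy": 0,"dz": 0.001,"rx": 0,"ry": 0,"rz": 0,"claw": 0.8},
  {"dx": 0,"dy": 0,"dz": 0.001,"rx": 0,"ry": 0,"rz": 0,"claw": 0.9},
  {"dx": 0,"dy": 0,"dz": 0.001,"rx": 0,"ry": 0,"rz": 0,"claw": 1},
  {"dx": 0,"dy": 0,"dz": 0.001,"rx": 0,"ry": 0,"rz": 0,"claw": 1},
])

```text
time_s: 7.63
tool_pos: [0.448, -0.1452, 0.0438]
ee_rot: [[1.0, -0.0, 0.0], [-0.0, -1.0, -0.0], [0.0, 0.0, -1.0]]
ft_force: [0.2, 0.3, 0.5]
finger_gap: 0.0854
finger_force: 0.0
```

play_rows([
  {"dx": 0,"dy": 0,"dz": -0.02,"rx": 0,"ry": 0,"rz": 0,"claw": 1},
  {"dx": 0,"dy": 0,"dz": -0.08,"rx": 0,"ry": 0,"rz": 0,"claw": 1},
  {"dx": 0,"dy": 0,"dz": -0.15,"rx": 0,"ry": 0,"rz": 0,"claw": 1},
  {"dx": 0,"dy": 0,"dz": -0.22,"rx": 0,"ry": 0,"rz": 0,"claw": 1},
  {"dx": 0.08,"dy": -0.04,"dz": -0.22,"rx": 0,"ry": 0,"rz": 0.02,"claw": 1},
  {"dx": 0.16,"dy": -0.06,"dz": -0.22,"rx": 0,"ry": 0,"rz": 0.04,"claw": 1},
  {"dx": 0.24,"dy": -0.08,"dz": -0.22,"rx": 0,"ry": 0,"rz": 0.06,"claw": 1},
  {"dx": 0.32,"dy": -0.08,"dz": -0.22,"rx": 0,"ry": 0,"rz": 0.069,"claw": 1},
  {"dx": 0.4,"dy": -0.085,"dz": -0.22,"rx": 0,"ry": 0,"rz": 0.069,"claw": 1},
  {"dx": 0.42,"dy": -0.085,"dz": -0.22,"rx": 0,"ry": 0,"rz": 0.069,"claw": 1},
])

```text
time_s: 8.47
tool_pos: [0.6637, -0.1006, 0.1544]
ee_rot: [[0.908, -0.418, 0.005], [-0.418, -0.908, 0.002], [0.004, -0.004, -1.0]]
ft_force: [-0.1, -0.0, -0.0]
finger_gap: 0.0853
finger_force: 0.0
```

Run:
```python
from m import *
s=robot.get_obs(); print(s["tool_pos"],s["joints"].round(2), np.degrees(np.arctan2(s["ee_rot"][1,0],s["ee_rot"][0,0])))
t,c=shot("top"),shot("scene")
up=lambda C:cloud(C)-[0,0,.028]
for n,C in(("top",t),("scene",c)): print(n); chick([up(C)],np.array([.4485,-.145]),.082,.029)
bases(t)
cv2.imwrite("pics/p1.png",cv2.resize(c["pixels"][100:300,120:380,::-1],None,fx=3,fy=3))
```

```text
[ 0.66371056 -0.10059272  0.1544201 ] [ 0.31  0.51 -0.31  1.56  0.16  1.09 -2.04] -24.717089471539317
top
chick [ 0.4499 -0.1446] r 0.0288 vs 0.029 n 222 tailyaw 1.1 16 beak None 0
scene
chick [ 0.4458 -0.1446] r 0.0312 vs 0.029 n 380 tailyaw 5.6 9 beak 0.0 3
b/r [0.43 0.44 0.56 0.57 0.59]
base 391 [0.4611 0.1707] [0.0652 0.0651]
base 400 [0.4559 0.0653] [0.0651 0.0679]
base 399 [ 0.4507 -0.0394] [0.068  0.0678]
```

View pics/p1.png

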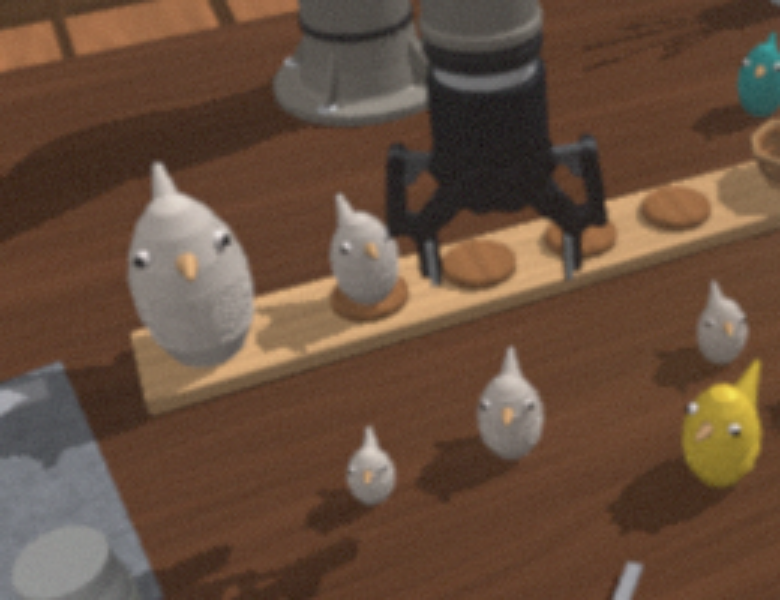

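play_rows([
  {"dx": -0.009,"dy": 0.008,"dz": 0.06,"rx": 0,"ry": 0,"rz": 0,"claw": 1},
  {"dx": -0.009,"dy": 0.008,"dz": 0.11,"rx": 0,"ry": 0,"rz": 0,"claw": 1},
  {"dx": -0.009,"dy": 0.008,"dz": 0.11,"rx": 0,"ry": 0,"rz": 0,"claw": 1},
  {"dx": -0.009,"dy": 0.008,"dz": 0.11,"rx": 0,"ry": 0,"rz": 0,"claw": 1},
  {"dx": -0.009,"dy": 0.008,"dz": 0.11,"rx": 0,"ry": 0,"rz": 0,"claw": 1},
])

```text
time_s: 8.98
tool_pos: [0.6526, -0.1047, 0.1006]
ee_rot: [[0.907, -0.421, 0.002], [-0.421, -0.907, -0.0], [0.002, -0.0, -1.0]]
ft_force: [0.6, 0.3, 0.3]
finger_gap: 0.0854
finger_force: 0.0
```

play_rows([
  {"dx": 0.008,"dy": -0.009,"dz": 0.02,"rx": 0,"ry": 0,"rz": 0,"claw": 1},
  {"dx": 0.008,"dy": -0.009,"dz": 0.07,"rx": 0,"ry": 0,"rz": 0,"claw": 1},
  {"dx": 0.008,"dy": -0.009,"dz": 0.12,"rx": 0,"ry": 0,"rz": 0,"claw": 1},
  {"dx": 0.008,"dy": -0.009,"dz": 0.16,"rx": 0,"ry": 0,"rz": 0,"claw": 1},
  {"dx": 0.008,"dy": -0.009,"dz": 0.18,"rx": 0,"ry": 0,"rz": 0,"claw": 1},
  {"dx": 0.008,"dy": -0.009,"dz": 0.183,"rx": 0,"ry": 0,"rz": 0,"claw": 1},
  {"dx": 0.008,"dy": -0.009,"dz": 0.183,"rx": 0,"ry": 0,"rz": 0,"claw": 1},
  {"dx": 0.008,"dy": -0.009,"dz": 0.183,"rx": 0,"ry": 0,"rz": 0,"claw": 1},
])

```text
time_s: 9.65
tool_pos: [0.6593, -0.102, 0.009]
ee_rot: [[0.907, -0.42, 0.003], [-0.42, -0.907, -0.0], [0.003, -0.001, -1.0]]
ft_force: [-0.0, 0.0, -0.1]
finger_gap: 0.0855
finger_force: 0.0
```

play_rows([
  {"dx": 0,"dy": 0,"dz": 0,"rx": 0,"ry": 0,"rz": 0,"claw": 0.7},
  {"dx": 0,"dy": 0,"dz": 0,"rx": 0,"ry": 0,"rz": 0,"claw": 0.6},
  {"dx": 0,"dy": 0,"dz": 0,"rx": 0,"ry": 0,"rz": 0,"claw": 0.5},
  {"dx": 0,"dy": 0,"dz": 0,"rx": 0,"ry": 0,"rz": 0,"claw": 0.3},
  {"dx": 0,"dy": 0,"dz": 0,"rx": 0,"ry": 0,"rz": 0,"claw": 0.3},
  {"dx": 0,"dy": 0,"dz": 0,"rx": 0,"ry": 0,"rz": 0,"claw": 0.3},
  {"dx": 0,"dy": 0,"dz": 0,"rx": 0,"ry": 0,"rz": 0,"claw": 0.3},
  {"dx": 0,"dy": 0,"dz": 0,"rx": 0,"ry": 0,"rz": 0,"claw": 0.3},
], squeeze=25)

```text
time_s: 10.32
tool_pos: [0.6585, -0.1022, 0.0086]
ee_rot: [[0.907, -0.42, 0.001], [-0.42, -0.907, -0.001], [0.002, -0.0, -1.0]]
ft_force: [-1.0, -0.3, 5.8]
finger_gap: 0.0493
finger_force: 25.7
```

play_rows([
  {"dx": 0,"dy": 0,"dz": -0.02,"rx": 0,"ry": 0,"rz": 0,"claw": 0.3},
  {"dx": 0,"dy": 0,"dz": -0.06,"rx": 0,"ry": 0,"rz": 0,"claw": 0.3},
  {"dx": 0,"dy": 0,"dz": -0.11,"rx": 0,"ry": 0,"rz": 0,"claw": 0.3},
  {"dx": -0.04,"dy": 0.005,"dz": -0.15,"rx": 0,"ry": 0,"rz": 0,"claw": 0.3},
  {"dx": -0.11,"dy": 0.015,"dz": -0.16,"rx": 0,"ry": 0,"rz": 0,"claw": 0.3},
  {"dx": -0.18,"dy": 0.025,"dz": -0.16,"rx": 0,"ry": 0,"rz": 0,"claw": 0.3},
  {"dx": -0.25,"dy": 0.035,"dz": -0.16,"rx": 0,"ry": 0,"rz": 0,"claw": 0.3},
  {"dx": -0.32,"dy": 0.045,"dz": -0.16,"rx": 0,"ry": 0,"rz": 0,"claw": 0.3},
  {"dx": -0.38,"dy": 0.055,"dz": -0.16,"rx": 0,"ry": 0,"rz": 0,"claw": 0.3},
  {"dx": -0.41,"dy": 0.06,"dz": -0.16,"rx": 0,"ry": 0,"rz": 0,"claw": 0.3},
])

```text
time_s: 11.15
tool_pos: [0.4544, -0.0423, 0.087]
ee_rot: [[0.908, -0.419, -0.004], [-0.419, -0.908, -0.001], [-0.003, 0.002, -1.0]]
ft_force: [0.7, -0.3, -0.8]
finger_gap: 0.049
finger_force: 26.1
```

play_rows([
  {"dx": 0,"dy": 0,"dz": 0,"rx": 0,"ry": 0,"rz": 0,"claw": 0.3},
  {"dx": 0,"dy": 0,"dz": 0,"rx": 0,"ry": 0,"rz": 0,"claw": 0.3},
  {"dx": 0,"dy": 0,"dz": 0,"rx": 0,"ry": 0,"rz": 0,"claw": 0.3},
])

```text
time_s: 11.4
tool_pos: [0.4607, -0.0433, 0.088]
ee_rot: [[0.907, -0.42, 0.002], [-0.42, -0.907, -0.0], [0.002, -0.001, -1.0]]
ft_force: [-0.0, 0.9, -0.4]
finger_gap: 0.0491
finger_force: 26.1
```

play_rows([
  {"dx": -0.0165,"dy": 0.0025,"dz": 0.02,"rx": 0,"ry": 0,"rz": 0,"claw": 0.3},
  {"dx": -0.0165,"dy": 0.0025,"dz": 0.05,"rx": 0,"ry": 0,"rz": 0,"claw": 0.3},
  {"dx": -0.0165,"dy": 0.0025,"dz": 0.075,"rx": 0,"ry": 0,"rz": 0,"claw": 0.3},
  {"dx": -0.0165,"dy": 0.0025,"dz": 0.09,"rx": 0,"ry": 0,"rz": 0,"claw": 0.3},
  {"dx": -0.0165,"dy": 0.0025,"dz": 0.096,"rx": 0,"ry": 0,"rz": 0,"claw": 0.3},
  {"dx": -0.0165,"dy": 0.0025,"dz": 0.096,"rx": 0,"ry": 0,"rz": 0,"claw": 0.3},
  {"dx": -0.0165,"dy": 0.0025,"dz": 0.096,"rx": 0,"ry": 0,"rz": 0,"claw": 0.3},
])

```text
time_s: 11.98
tool_pos: [0.452, -0.0408, 0.0396]
ee_rot: [[0.907, -0.42, 0.001], [-0.42, -0.907, 0.0], [0.001, -0.0, -1.0]]
ft_force: [-0.9, -0.2, -0.8]
finger_gap: 0.049
finger_force: 26.1
```

play_rows([
  {"dx": 0,"dy": 0,"dz": 0.003,"rx": 0,"ry": 0,"rz": 0,"claw": 0.3},
  {"dx": 0,"dy": 0,"dz": 0.006,"rx": 0,"ry": 0,"rz": 0,"claw": 0.3},
  {"dx": 0,"dy": 0,"dz": 0.007,"rx": 0,"ry": 0,"rz": 0,"claw": 0.3},
  {"dx": 0,"dy": 0,"dz": 0.007,"rx": 0,"ry": 0,"rz": 0,"claw": 0.3},
  {"dx": 0,"dy": 0,"dz": 0.007,"rx": 0,"ry": 0,"rz": 0,"claw": 0.62},
  {"dx": 0,"dy": 0,"dz": 0.007,"rx": 0,"ry": 0,"rz": 0,"claw": 0.7},
  {"dx": 0,"dy": 0,"dz": 0.007,"rx": 0,"ry": 0,"rz": 0,"claw": 0.8},
  {"dx": 0,"dy": 0,"dz": 0.007,"rx": 0,"ry": 0,"rz": 0,"claw": 0.9},
  {"dx": 0,"dy": 0,"dz": 0.007,"rx": 0,"ry": 0,"rz": 0,"claw": 0.9},
])

```text
time_s: 12.73
tool_pos: [0.451, -0.0408, 0.0357]
ee_rot: [[0.907, -0.42, -0.0], [-0.42, -0.907, -0.0], [-0.0, 0.0, -1.0]]
ft_force: [0.9, 0.6, 0.3]
finger_gap: 0.0768
finger_force: 0.0
```

play_rows([
  {"dx": 0,"dy": 0,"dz": -0.02,"rx": 0,"ry": 0,"rz": 0,"claw": 0.9},
  {"dx": 0,"dy": 0,"dz": -0.08,"rx": 0,"ry": 0,"rz": 0,"claw": 1},
  {"dx": 0,"dy": 0,"dz": -0.15,"rx": 0,"ry": 0,"rz": 0,"claw": 1},
  {"dx": 0,"dy": 0,"dz": -0.22,"rx": 0,"ry": 0,"rz": 0,"claw": 1},
  {"dx": 0.04,"dy": -0.07,"dz": -0.22,"rx": 0,"ry": 0,"rz": -0.005,"claw": 1},
  {"dx": 0.08,"dy": -0.14,"dz": -0.22,"rx": 0,"ry": 0,"rz": -0.01,"claw": 1},
  {"dx": 0.12,"dy": -0.21,"dz": -0.22,"rx": 0,"ry": 0,"rz": -0.015,"claw": 1},
  {"dx": 0.16,"dy": -0.28,"dz": -0.22,"rx": 0,"ry": 0,"rz": -0.02,"claw": 1},
  {"dx": 0.2,"dy": -0.35,"dz": -0.22,"rx": 0,"ry": 0,"rz": -0.0244,"claw": 1},
  {"dx": 0.233,"dy": -0.422,"dz": -0.22,"rx": 0,"ry": 0,"rz": -0.0244,"claw": 1},
])

```text
time_s: 13.57
tool_pos: [0.6473, 0.102, 0.1465]
ee_rot: [[0.961, -0.277, 0.001], [-0.277, -0.961, -0.001], [0.001, 0.0, -1.0]]
ft_force: [-0.2, -0.3, 0.7]
finger_gap: 0.0854
finger_force: 0.0
```

play_rows([
  {"dx": 0,"dy": 0,"dz": 0.06,"rx": 0,"ry": 0,"rz": 0,"claw": 1},
  {"dx": 0,"dy": 0,"dz": 0.12,"rx": 0,"ry": 0,"rz": 0,"claw": 1},
  {"dx": 0,"dy": 0,"dz": 0.12,"rx": 0,"ry": 0,"rz": 0,"claw": 1},
  {"dx": 0,"dy": 0,"dz": 0.12,"rx": 0,"ry": 0,"rz": 0,"claw": 1},
  {"dx": 0,"dy": 0,"dz": 0.12,"rx": 0,"ry": 0,"rz": 0,"claw": 1},
])

```text
time_s: 13.98
tool_pos: [0.6462, 0.1015, 0.0875]
ee_rot: [[0.961, -0.277, 0.002], [-0.277, -0.961, 0.0], [0.002, -0.001, -1.0]]
ft_force: [0.1, -0.4, -0.5]
finger_gap: 0.0851
finger_force: 0.0
```

Run:
```python
from m import *
s=robot.get_obs(); print(s["tool_pos"],s["ee_rot"].round(3),s["joints"].round(2))
t,c=shot("top"),shot("scene")
up=lambda C:cloud(C)-[0,0,.028]
for n,C in(("top",t),("scene",c)): print(n); chick([up(C)],np.array([.4485,-.145]),.082,.029); chick([up(C)],np.array([.4525,-.041]),.070,.025)
cv2.imwrite("pics/p2.png",cv2.resize(c["pixels"][100:300,150:410,::-1],None,fx=3,fy=3))
```

```text
[0.6461968  0.10151857 0.08748307] [[ 0.961 -0.277  0.002]
 [-0.277 -0.961  0.   ]
 [ 0.002 -0.001 -1.   ]] [ 0.07  0.56 -0.4   1.66  0.26  0.97 -2.27]
top
chick [ 0.4502 -0.1385] r 0.0316 vs 0.029 n 79 tailyaw 11.8 10 beak None 0
chick [ 0.4525 -0.041 ] r 0.025 vs 0.025 n 0 tailyaw None 0 beak None 0
scene
chick [ 0.4455 -0.1448] r 0.0314 vs 0.029 n 385 tailyaw 6.1 8 beak 1.7 4
chick [ 0.4491 -0.0405] r 0.0266 vs 0.025 n 251 tailyaw -27.3 5 beak -25.1 3
```

View pics/p2.png

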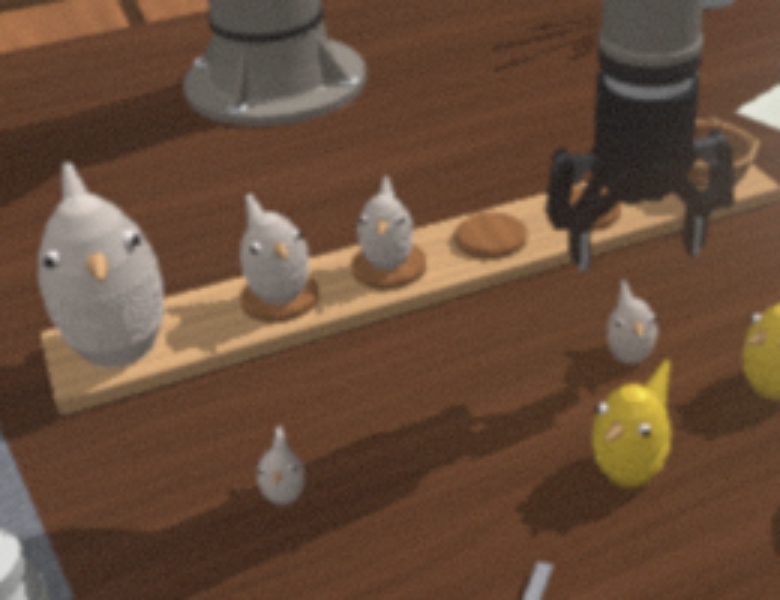

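play_rows([
  {"dx": 0,"dy": 0,"dz": 0.04,"rx": 0,"ry": 0,"rz": 0,"claw": 1},
  {"dx": 0,"dy": 0,"dz": 0.09,"rx": 0,"ry": 0,"rz": 0,"claw": 1},
  {"dx": 0,"dy": 0,"dz": 0.13,"rx": 0,"ry": 0,"rz": 0,"claw": 1},
  {"dx": 0,"dy": 0,"dz": 0.155,"rx": 0,"ry": 0,"rz": 0,"claw": 1},
  {"dx": 0,"dy": 0,"dz": 0.163,"rx": 0,"ry": 0,"rz": 0,"claw": 1},
  {"dx": 0,"dy": 0,"dz": 0.163,"rx": 0,"ry": 0,"rz": 0,"claw": 1},
  {"dx": 0,"dy": 0,"dz": 0.163,"rx": 0,"ry": 0,"rz": 0,"claw": 1},
])

```text
time_s: 14.67
tool_pos: [0.6466, 0.102, 0.0058]
ee_rot: [[0.961, -0.277, 0.002], [-0.277, -0.961, 0.0], [0.002, -0.001, -1.0]]
ft_force: [0.2, -0.1, 0.5]
finger_gap: 0.0854
finger_force: 0.0
```

play_rows([
  {"dx": 0,"dy": 0,"dz": 0,"rx": 0,"ry": 0,"rz": 0,"claw": 0.65},
  {"dx": 0,"dy": 0,"dz": 0,"rx": 0,"ry": 0,"rz": 0,"claw": 0.55},
  {"dx": 0,"dy": 0,"dz": 0,"rx": 0,"ry": 0,"rz": 0,"claw": 0.45},
  {"dx": 0,"dy": 0,"dz": 0,"rx": 0,"ry": 0,"rz": 0,"claw": 0.25},
  {"dx": 0,"dy": 0,"dz": 0,"rx": 0,"ry": 0,"rz": 0,"claw": 0.25},
  {"dx": 0,"dy": 0,"dz": 0,"rx": 0,"ry": 0,"rz": 0,"claw": 0.25},
  {"dx": 0,"dy": 0,"dz": 0,"rx": 0,"ry": 0,"rz": 0,"claw": 0.25},
  {"dx": 0,"dy": 0,"dz": 0,"rx": 0,"ry": 0,"rz": 0,"claw": 0.25},
], squeeze=25)

```text
time_s: 15.33
tool_pos: [0.646, 0.1018, 0.0053]
ee_rot: [[0.961, -0.277, 0.001], [-0.277, -0.961, -0.0], [0.001, -0.0, -1.0]]
ft_force: [-0.7, 0.2, 5.9]
finger_gap: 0.0408
finger_force: 25.2
```

play_rows([
  {"dx": 0,"dy": 0,"dz": -0.02,"rx": 0,"ry": 0,"rz": 0,"claw": 0.25},
  {"dx": 0,"dy": 0,"dz": -0.06,"rx": 0,"ry": 0,"rz": 0,"claw": 0.25},
  {"dx": 0,"dy": 0,"dz": -0.11,"rx": 0,"ry": 0,"rz": 0,"claw": 0.25},
  {"dx": -0.04,"dy": 0.02,"dz": -0.15,"rx": 0,"ry": 0,"rz": 0,"claw": 0.25},
  {"dx": -0.1,"dy": 0.05,"dz": -0.16,"rx": 0,"ry": 0,"rz": 0,"claw": 0.25},
  {"dx": -0.16,"dy": 0.08,"dz": -0.16,"rx": 0,"ry": 0,"rz": 0,"claw": 0.25},
  {"dx": -0.22,"dy": 0.115,"dz": -0.16,"rx": 0,"ry": 0,"rz": 0,"claw": 0.25},
  {"dx": -0.28,"dy": 0.145,"dz": -0.16,"rx": 0,"ry": 0,"rz": 0,"claw": 0.25},
  {"dx": -0.33,"dy": 0.17,"dz": -0.16,"rx": 0,"ry": 0,"rz": 0,"claw": 0.25},
  {"dx": -0.342,"dy": 0.176,"dz": -0.16,"rx": 0,"ry": 0,"rz": 0,"claw": 0.25},
])

```text
time_s: 16.17
tool_pos: [0.451, 0.0628, 0.0836]
ee_rot: [[0.961, -0.277, -0.006], [-0.277, -0.961, -0.003], [-0.004, 0.005, -1.0]]
ft_force: [-0.6, -1.2, -1.3]
finger_gap: 0.041
finger_force: 25.5
```

play_rows([
  {"dx": 0,"dy": 0,"dz": 0.01,"rx": 0,"ry": 0,"rz": 0,"claw": 0.25},
  {"dx": 0,"dy": 0,"dz": 0.03,"rx": 0,"ry": 0,"rz": 0,"claw": 0.25},
  {"dx": 0,"dy": 0,"dz": 0.06,"rx": 0,"ry": 0,"rz": 0,"claw": 0.25},
  {"dx": 0,"dy": 0,"dz": 0.08,"rx": 0,"ry": 0,"rz": 0,"claw": 0.25},
  {"dx": 0,"dy": 0,"dz": 0.08,"rx": 0,"ry": 0,"rz": 0,"claw": 0.25},
  {"dx": 0,"dy": 0,"dz": 0.08,"rx": 0,"ry": 0,"rz": 0,"claw": 0.25},
])

```text
time_s: 16.67
tool_pos: [0.457, 0.0649, 0.0434]
ee_rot: [[0.961, -0.276, -0.002], [-0.276, -0.961, 0.0], [-0.002, 0.0, -1.0]]
ft_force: [-0.8, -0.2, -0.1]
finger_gap: 0.0407
finger_force: 25.5
```

play_rows([
  {"dx": 0,"dy": 0,"dz": 0.008,"rx": 0,"ry": 0,"rz": 0,"claw": 0.25},
  {"dx": 0,"dy": 0,"dz": 0.014,"rx": 0,"ry": 0,"rz": 0,"claw": 0.25},
  {"dx": 0,"dy": 0,"dz": 0.018,"rx": 0,"ry": 0,"rz": 0,"claw": 0.25},
  {"dx": 0,"dy": 0,"dz": 0.02,"rx": 0,"ry": 0,"rz": 0,"claw": 0.25},
  {"dx": 0,"dy": 0,"dz": 0.02,"rx": 0,"ry": 0,"rz": 0,"claw": 0.25},
  {"dx": 0,"dy": 0,"dz": 0.02,"rx": 0,"ry": 0,"rz": 0,"claw": 0.25},
])

```text
time_s: 17.17
tool_pos: [0.4569, 0.0645, 0.0344]
ee_rot: [[0.961, -0.277, 0.0], [-0.277, -0.961, -0.0], [0.0, 0.0, -1.0]]
ft_force: [1.2, 0.1, -0.8]
finger_gap: 0.041
finger_force: 25.5
```

play_rows([
  {"dx": 0,"dy": 0,"dz": 0.0005,"rx": 0,"ry": 0,"rz": 0,"claw": 0.25},
  {"dx": 0,"dy": 0,"dz": 0.0005,"rx": 0,"ry": 0,"rz": 0,"claw": 0.53},
  {"dx": 0,"dy": 0,"dz": 0.0005,"rx": 0,"ry": 0,"rz": 0,"claw": 0.6},
  {"dx": 0,"dy": 0,"dz": 0.0005,"rx": 0,"ry": 0,"rz": 0,"claw": 0.7},
  {"dx": 0,"dy": 0,"dz": 0.0005,"rx": 0,"ry": 0,"rz": 0,"claw": 0.8},
  {"dx": 0,"dy": 0,"dz": 0.0005,"rx": 0,"ry": 0,"rz": 0,"claw": 0.8},
  {"dx": 0,"dy": 0,"dz": -0.04,"rx": 0,"ry": 0,"rz": 0,"claw": 0.8},
  {"dx": 0,"dy": 0,"dz": -0.11,"rx": 0,"ry": 0,"rz": 0,"claw": 0.8},
  {"dx": 0,"dy": 0,"dz": -0.19,"rx": 0,"ry": 0,"rz": 0,"claw": 1},
  {"dx": 0,"dy": 0,"dz": -0.25,"rx": 0,"ry": 0,"rz": 0,"claw": 1},
])

```text
time_s: 18.0
tool_pos: [0.4573, 0.0649, 0.1618]
ee_rot: [[0.961, -0.276, 0.002], [-0.276, -0.961, 0.0], [0.002, -0.001, -1.0]]
ft_force: [1.3, 0.5, 0.0]
finger_gap: 0.0855
finger_force: 0.0
```

play_rows([
  {"dx": 0.06,"dy": 0.05,"dz": 0,"rx": 0,"ry": 0,"rz": 0,"claw": 1},
  {"dx": 0.12,"dy": 0.1,"dz": 0,"rx": 0,"ry": 0,"rz": 0,"claw": 1},
  {"dx": 0.18,"dy": 0.145,"dz": 0,"rx": 0,"ry": 0,"rz": 0,"claw": 1},
  {"dx": 0.24,"dy": 0.19,"dz": 0,"rx": 0,"ry": 0,"rz": 0,"claw": 1},
  {"dx": 0.3,"dy": 0.24,"dz": 0,"rx": 0,"ry": 0,"rz": 0,"claw": 1},
  {"dx": 0.36,"dy": 0.29,"dz": 0,"rx": 0,"ry": 0,"rz": 0,"claw": 1},
  {"dx": 0.42,"dy": 0.34,"dz": 0,"rx": 0,"ry": 0,"rz": 0,"claw": 1},
  {"dx": 0.48,"dy": 0.385,"dz": 0,"rx": 0,"ry": 0,"rz": 0,"claw": 1},
  {"dx": 0.536,"dy": 0.43,"dz": 0,"rx": 0,"ry": 0,"rz": 0,"claw": 1},
  {"dx": 0.536,"dy": 0.43,"dz": 0.05,"rx": 0,"ry": 0,"rz": 0,"claw": 1},
])

```text
time_s: 18.83
tool_pos: [0.661, -0.2265, 0.1388]
ee_rot: [[0.958, -0.285, 0.013], [-0.285, -0.958, -0.008], [0.015, 0.004, -1.0]]
ft_force: [0.1, -1.3, 0.2]
finger_gap: 0.0856
finger_force: 0.0
```

play_rows([
  {"dx": 0,"dy": 0,"dz": 0.06,"rx": 0,"ry": 0,"rz": 0,"claw": 1},
  {"dx": 0,"dy": 0,"dz": 0.1,"rx": 0,"ry": 0,"rz": 0,"claw": 1},
  {"dx": 0,"dy": 0,"dz": 0.1,"rx": 0,"ry": 0,"rz": 0,"claw": 1},
  {"dx": 0,"dy": 0,"dz": 0.1,"rx": 0,"ry": 0,"rz": 0,"claw": 1},
  {"dx": 0,"dy": 0,"dz": 0.1,"rx": 0,"ry": 0,"rz": 0,"claw": 1},
])

```text
time_s: 19.25
tool_pos: [0.6559, -0.2163, 0.0858]
ee_rot: [[0.961, -0.277, 0.002], [-0.277, -0.961, -0.001], [0.002, -0.0, -1.0]]
ft_force: [-0.2, 0.0, 0.5]
finger_gap: 0.0853
finger_force: 0.0
```

Run:
```python
from m import *
s=robot.get_obs(); print(s["tool_pos"],s["ee_rot"].round(3),s["joints"].round(2))
t,c=shot("top"),shot("scene")
up=lambda C:cloud(C)-[0,0,.028]
for n,C in(("top",t),("scene",c)):
    print(n)
    for x,k in(((.4485,-.145),"xl"),((.452,-.041),"l"),((.457,.0645),"m")): chick([up(C)],np.array(x),*G[k][1:])
    chick([cloud(C)],np.array([.655,-.216]),*G["s"][1:])
bases(t)
cv2.imwrite("pics/p3.png",cv2.resize(c["pixels"][100:300,150:410,::-1],None,fx=3,fy=3))
```

```text
[ 0.65592023 -0.21628797  0.08581148] [[ 0.961 -0.277  0.002]
 [-0.277 -0.961 -0.001]
 [ 0.002 -0.    -1.   ]] [ 0.46  0.61 -0.3   1.56  0.2   1.   -1.75]
top
chick [ 0.4498 -0.1447] r 0.0287 vs 0.029 n 210 tailyaw 0.9 16 beak None 0
chick [ 0.453  -0.0408] r 0.0243 vs 0.025 n 138 tailyaw -28.8 11 beak None 0
chick [0.4591 0.0646] r 0.0205 vs 0.021 n 96 tailyaw -10.9 7 beak None 0
chick [ 0.6565 -0.2156] r 0.0164 vs 0.017 n 61 tailyaw -11.9 5 beak None 0
scene
chick [ 0.4481 -0.15  ] r 0.0327 vs 0.029 n 36 tailyaw None 0 beak None 0
chick [ 0.4492 -0.0405] r 0.0268 vs 0.025 n 256 tailyaw -29.1 8 beak -25.7 3
chick [0.4555 0.0656] r 0.0226 vs 0.021 n 166 tailyaw -17.5 3 beak -25.5 2
chick [ 0.6539 -0.216 ] r 0.0176 vs 0.017 n 171 tailyaw -24.0 6 beak -19.1 1
b/r [0.42 0.51 0.56 0.57 0.59]
base 406 [0.4609 0.1699] [0.0652 0.0682]
base 111 [0.4431 0.0484] [0.0527 0.0429]
```

View pics/p3.png

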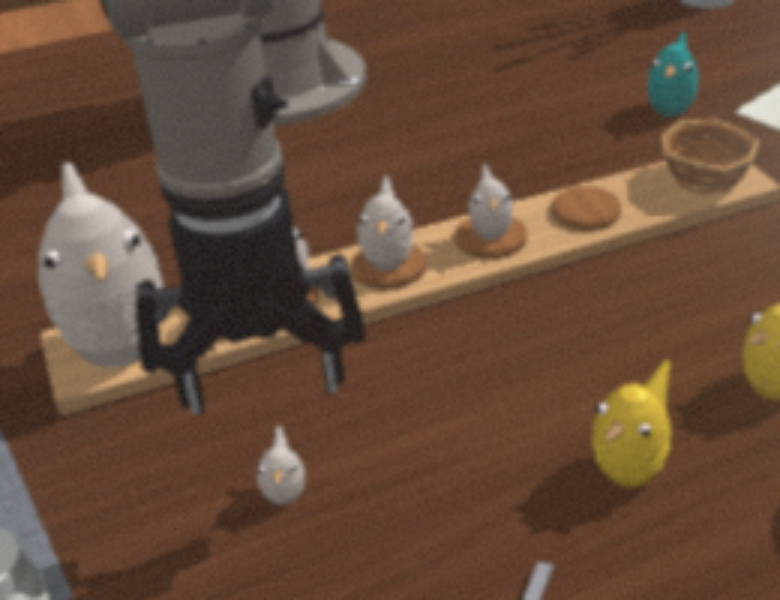

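play_rows([
  {"dx": 0,"dy": 0,"dz": 0.04,"rx": 0,"ry": 0,"rz": 0,"claw": 1},
  {"dx": 0,"dy": 0,"dz": 0.09,"rx": 0,"ry": 0,"rz": 0,"claw": 1},
  {"dx": 0,"dy": 0,"dz": 0.13,"rx": 0,"ry": 0,"rz": 0,"claw": 1},
  {"dx": 0,"dy": 0,"dz": 0.155,"rx": 0,"ry": 0,"rz": 0,"claw": 1},
  {"dx": 0,"dy": 0,"dz": 0.164,"rx": 0,"ry": 0,"rz": 0,"claw": 1},
  {"dx": 0,"dy": 0,"dz": 0.164,"rx": 0,"ry": 0,"rz": 0,"claw": 1},
  {"dx": 0,"dy": 0,"dz": 0.164,"rx": 0,"ry": 0,"rz": 0,"claw": 1},
])

```text
time_s: 19.93
tool_pos: [0.656, -0.2165, 0.0037]
ee_rot: [[0.961, -0.277, 0.002], [-0.277, -0.961, -0.001], [0.002, 0.0, -1.0]]
ft_force: [1.1, 0.7, 0.7]
finger_gap: 0.0853
finger_force: 0.0
```

play_rows([
  {"dx": 0,"dy": 0,"dz": 0,"rx": 0,"ry": 0,"rz": 0,"claw": 0.6},
  {"dx": 0,"dy": 0,"dz": 0,"rx": 0,"ry": 0,"rz": 0,"claw": 0.5},
  {"dx": 0,"dy": 0,"dz": 0,"rx": 0,"ry": 0,"rz": 0,"claw": 0.4},
  {"dx": 0,"dy": 0,"dz": 0,"rx": 0,"ry": 0,"rz": 0,"claw": 0.2},
  {"dx": 0,"dy": 0,"dz": 0,"rx": 0,"ry": 0,"rz": 0,"claw": 0.2},
  {"dx": 0,"dy": 0,"dz": 0,"rx": 0,"ry": 0,"rz": 0,"claw": 0.2},
  {"dx": 0,"dy": 0,"dz": 0,"rx": 0,"ry": 0,"rz": 0,"claw": 0.2},
  {"dx": 0,"dy": 0,"dz": 0,"rx": 0,"ry": 0,"rz": 0,"claw": 0.2},
], squeeze=25)

```text
time_s: 20.6
tool_pos: [0.6553, -0.2164, 0.0031]
ee_rot: [[0.961, -0.277, 0.001], [-0.277, -0.961, -0.0], [0.001, 0.0, -1.0]]
ft_force: [-1.4, 0.9, 5.3]
finger_gap: 0.0325
finger_force: 25.1
```

play_rows([
  {"dx": 0,"dy": 0,"dz": -0.02,"rx": 0,"ry": 0,"rz": 0,"claw": 0.2},
  {"dx": 0,"dy": 0,"dz": -0.06,"rx": 0,"ry": 0,"rz": 0,"claw": 0.2},
  {"dx": 0,"dy": 0,"dz": -0.11,"rx": 0,"ry": 0,"rz": 0,"claw": 0.2},
  {"dx": 0,"dy": 0,"dz": -0.17,"rx": 0,"ry": 0,"rz": 0,"claw": 0.2},
  {"dx": 0,"dy": 0,"dz": -0.23,"rx": 0,"ry": 0,"rz": 0,"claw": 0.2},
  {"dx": 0,"dy": 0,"dz": -0.26,"rx": 0,"ry": 0,"rz": 0,"claw": 0.2},
  {"dx": -0.03,"dy": -0.03,"dz": -0.27,"rx": 0,"ry": 0,"rz": 0,"claw": 0.2},
  {"dx": -0.075,"dy": -0.08,"dz": -0.27,"rx": 0,"ry": 0,"rz": 0,"claw": 0.2},
  {"dx": -0.125,"dy": -0.134,"dz": -0.27,"rx": 0,"ry": 0,"rz": 0,"claw": 0.2},
  {"dx": -0.175,"dy": -0.188,"dz": -0.27,"rx": 0,"ry": 0,"rz": 0,"claw": 0.2},
])

```text
time_s: 21.43
tool_pos: [0.5959, -0.1009, 0.1375]
ee_rot: [[0.961, -0.278, 0.0], [-0.278, -0.961, -0.0], [0.0, -0.0, -1.0]]
ft_force: [0.2, 0.9, 0.6]
finger_gap: 0.0328
finger_force: 25.0
```

play_rows([
  {"dx": -0.05,"dy": -0.054,"dz": 0,"rx": 0,"ry": 0,"rz": 0,"claw": 0.2},
  {"dx": -0.1,"dy": -0.108,"dz": 0,"rx": 0,"ry": 0,"rz": 0,"claw": 0.2},
  {"dx": -0.15,"dy": -0.162,"dz": 0,"rx": 0,"ry": 0,"rz": 0,"claw": 0.2},
  {"dx": -0.2,"dy": -0.216,"dz": 0,"rx": 0,"ry": 0,"rz": 0,"claw": 0.2},
  {"dx": -0.25,"dy": -0.27,"dz": 0,"rx": 0,"ry": 0,"rz": 0,"claw": 0.2},
  {"dx": -0.3,"dy": -0.325,"dz": 0,"rx": 0,"ry": 0,"rz": 0,"claw": 0.2},
  {"dx": -0.35,"dy": -0.38,"dz": 0,"rx": 0,"ry": 0,"rz": 0,"claw": 0.2},
  {"dx": -0.39,"dy": -0.425,"dz": 0,"rx": 0,"ry": 0,"rz": 0,"claw": 0.2},
  {"dx": -0.41,"dy": -0.446,"dz": 0,"rx": 0,"ry": 0,"rz": 0,"claw": 0.2},
  {"dx": -0.41,"dy": -0.446,"dz": 0,"rx": 0,"ry": 0,"rz": 0,"claw": 0.2},
])

```text
time_s: 22.27
tool_pos: [0.4593, 0.1736, 0.1377]
ee_rot: [[0.963, -0.269, -0.0], [-0.269, -0.963, 0.002], [-0.001, -0.001, -1.0]]
ft_force: [0.7, -0.2, -0.9]
finger_gap: 0.0327
finger_force: 25.0
```

play_rows([
  {"dx": 0,"dy": 0,"dz": 0.03,"rx": 0,"ry": 0,"rz": 0,"claw": 0.2},
  {"dx": 0,"dy": 0,"dz": 0.07,"rx": 0,"ry": 0,"rz": 0,"claw": 0.2},
  {"dx": 0,"dy": 0,"dz": 0.11,"rx": 0,"ry": 0,"rz": 0,"claw": 0.2},
  {"dx": 0,"dy": 0,"dz": 0.14,"rx": 0,"ry": 0,"rz": 0,"claw": 0.2},
  {"dx": 0,"dy": 0,"dz": 0.15,"rx": 0,"ry": 0,"rz": 0,"claw": 0.2},
  {"dx": 0,"dy": 0,"dz": 0.15,"rx": 0,"ry": 0,"rz": 0,"claw": 0.2},
  {"dx": 0,"dy": 0,"dz": 0.15,"rx": 0,"ry": 0,"rz": 0,"claw": 0.2},
])

```text
time_s: 22.85
tool_pos: [0.4621, 0.1688, 0.0626]
ee_rot: [[0.961, -0.278, 0.0], [-0.278, -0.961, -0.0], [0.0, 0.0, -1.0]]
ft_force: [1.1, 0.6, -1.3]
finger_gap: 0.0326
finger_force: 25.0
```

play_rows([
  {"dx": 0,"dy": 0,"dz": 0.015,"rx": 0,"ry": 0,"rz": 0,"claw": 0.2},
  {"dx": 0,"dy": 0,"dz": 0.03,"rx": 0,"ry": 0,"rz": 0,"claw": 0.2},
  {"dx": 0,"dy": 0,"dz": 0.045,"rx": 0,"ry": 0,"rz": 0,"claw": 0.2},
  {"dx": 0,"dy": 0,"dz": 0.055,"rx": 0,"ry": 0,"rz": 0,"claw": 0.2},
  {"dx": 0,"dy": 0,"dz": 0.06,"rx": 0,"ry": 0,"rz": 0,"claw": 0.2},
  {"dx": 0,"dy": 0,"dz": 0.062,"rx": 0,"ry": 0,"rz": 0,"claw": 0.2},
  {"dx": 0,"dy": 0,"dz": 0.062,"rx": 0,"ry": 0,"rz": 0,"claw": 0.2},
  {"dx": 0,"dy": 0,"dz": 0.062,"rx": 0,"ry": 0,"rz": 0,"claw": 0.2},
])

```text
time_s: 23.52
tool_pos: [0.4617, 0.1695, 0.0313]
ee_rot: [[0.961, -0.277, 0.0], [-0.277, -0.961, 0.0], [0.0, -0.0, -1.0]]
ft_force: [-0.1, 0.9, 0.5]
finger_gap: 0.0326
finger_force: 25.0
```

play_rows([
  {"dx": 0,"dy": 0,"dz": 0,"rx": 0,"ry": 0,"rz": 0,"claw": 0.43},
  {"dx": 0,"dy": 0,"dz": 0,"rx": 0,"ry": 0,"rz": 0,"claw": 0.5},
  {"dx": 0,"dy": 0,"dz": 0,"rx": 0,"ry": 0,"rz": 0,"claw": 0.6},
  {"dx": 0,"dy": 0,"dz": 0,"rx": 0,"ry": 0,"rz": 0,"claw": 0.7},
  {"dx": 0,"dy": 0,"dz": 0,"rx": 0,"ry": 0,"rz": 0,"claw": 0.7},
  {"dx": 0,"dy": 0,"dz": 0,"rx": 0,"ry": 0,"rz": 0,"claw": 0.7},
  {"dx": 0,"dy": 0,"dz": -0.04,"rx": 0,"ry": 0,"rz": 0,"claw": 0.7},
  {"dx": 0,"dy": 0,"dz": -0.11,"rx": 0,"ry": 0,"rz": 0,"claw": 0.7},
  {"dx": 0,"dy": 0,"dz": -0.19,"rx": 0,"ry": 0,"rz": 0,"claw": 0.8},
  {"dx": 0,"dy": 0,"dz": -0.26,"rx": 0,"ry": 0,"rz": 0,"claw": 0.8},
])

```text
time_s: 24.35
tool_pos: [0.4612, 0.1695, 0.1631]
ee_rot: [[0.961, -0.276, -0.0], [-0.276, -0.961, 0.0], [-0.0, -0.0, -1.0]]
ft_force: [0.6, 0.3, -0.1]
finger_gap: 0.0684
finger_force: 0.0
```

play_rows([
  {"dx": 0.06,"dy": 0,"dz": -0.05,"rx": 0,"ry": 0,"rz": 0,"claw": 0.8},
  {"dx": 0.13,"dy": 0,"dz": -0.1,"rx": 0,"ry": 0,"rz": 0,"claw": 0.8},
  {"dx": 0.2,"dy": 0,"dz": -0.15,"rx": 0,"ry": 0,"rz": 0,"claw": 0.8},
  {"dx": 0.27,"dy": 0,"dz": -0.2,"rx": 0,"ry": 0,"rz": 0,"claw": 0.8},
  {"dx": 0.34,"dy": 0,"dz": -0.2,"rx": 0,"ry": 0,"rz": 0,"claw": 0.8},
  {"dx": 0.4,"dy": 0,"dz": -0.2,"rx": 0,"ry": 0,"rz": 0,"claw": 0.8},
  {"dx": 0.4,"dy": 0,"dz": -0.2,"rx": 0,"ry": 0,"rz": 0,"claw": 0.8},
  {"dx": 0.4,"dy": 0,"dz": -0.2,"rx": 0,"ry": 0,"rz": 0,"claw": 0.8},
])

```text
time_s: 25.02
tool_pos: [0.6544, 0.1128, 0.26]
ee_rot: [[0.96, -0.279, -0.002], [-0.279, -0.96, 0.0], [-0.002, 0.001, -1.0]]
ft_force: [-0.1, 0.2, 0.3]
finger_gap: 0.0683
finger_force: 0.0
```

Run:
```python
from m import *
t,c=shot("top"),shot("scene")
up=lambda C:cloud(C)-[0,0,.028]
for n,C in(("top",t),("scene",c)):
    print(n)
    for x,k in(((.4485,-.145),"xl"),((.452,-.041),"l"),((.457,.0645),"m"),((.462,.169),"s")): chick([up(C)],np.array(x),*G[k][1:])
a=np.load("top0.npz")["P"]; b=cloud(t)
for x,y,r,z0 in((.44,-.30,.1,.09),(.47,.31,.07,.04)):
    for P in(a,b):
        q=P[(np.hypot(P[...,0]-x,P[...,1]-y)<r)&(P[...,2]>z0)]; print(q.mean(0).round(4),len(q))
cv2.imwrite("pics/p4.png",cv2.resize(c["pixels"][100:300,150:410,::-1],None,fx=3,fy=3))
```

```text
top
chick [ 0.4509 -0.1447] r 0.0284 vs 0.029 n 141 tailyaw None 0 beak None 0
chick [ 0.452 -0.041] r 0.025 vs 0.025 n 0 tailyaw None 0 beak None 0
chick [0.458  0.0647] r 0.0197 vs 0.021 n 53 tailyaw -23.7 8 beak None 0
chick [0.4631 0.1701] r 0.0167 vs 0.017 n 67 tailyaw -19.3 5 beak -19.7 1
scene
chick [ 0.446  -0.1444] r 0.0311 vs 0.029 n 387 tailyaw 5.8 9 beak 1.1 2
chick [ 0.4512 -0.0413] r 0.0253 vs 0.025 n 254 tailyaw -26.9 5 beak -24.1 1
chick [0.4548 0.0649] r 0.023 vs 0.021 n 168 tailyaw -20.5 2 beak -20.4 1
chick [0.4598 0.1707] r 0.0181 vs 0.017 n 98 tailyaw -22.4 2 beak -36.2 2
[ 0.433  -0.2766  0.1378] 936
[ 0.4329 -0.2766  0.1377] 939
[0.4694 0.317  0.0563] 398
[0.4697 0.3172 0.0564] 401
```

View pics/p4.png

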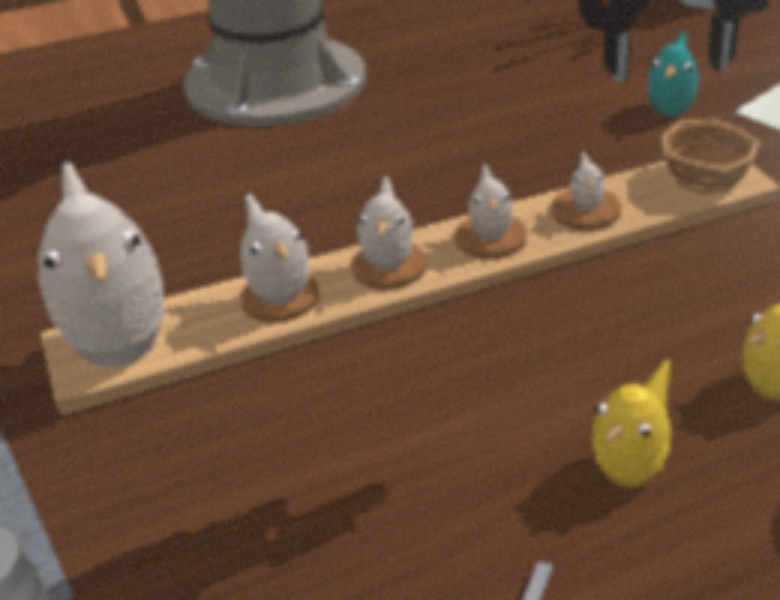

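All four chicks stand centred in size order, and the mother and nest have not moved.

```bash
python3 -c "
from rig import robot
print(robot.job_done())"
```

```text
the job is handed in; nothing more can be done
None
```

The job is handed in: all four white chicks stand upright on their own bases, biggest next to the mother down to smallest by the nest, each within a few millimetres of centre by the cameras. The mother and nest have not moved, and it took about 25 s of robot time; the hand-in returned no verdict.

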